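# Rock the capsule sorter over and feed two specimen capsules to the other tray

## Robot

A 6-joint arm with a two-finger parallel gripper is mounted at the origin on the work surface. World frame = base frame: x ahead of the robot, y to its left, z up, the work surface at z = 0. Lengths are in m, angles in degrees, forces in N, time in s.
With the tool pointing down it reaches from about 0.4 to 0.825 m from the base axis. Payload 7 kg.
Tool frame: the origin (TCP) lies at the very end of the fingers, on their centre line; the grasp point (between the pads) lies 19 mm behind it; x points along the fingers, y is the direction in which the jaws open and shut, and the axes are right-handed (so a half turn about x gives the same grasp; the last joint's range is limited). The gripper opens to 88 mm and grips with 3 to 60 N. Pads are 19 mm wide; open, the fingers measure 130 mm over their backs; the gripper's body (78 mm by 193 mm) begins 47 mm behind the grasp point.
Start: joints at [-53.967, 20.546, 0.682, 0, -70.136, -16.507], TCP at [0.226, -0.636, 0.227] pointing down, gripper open.
Joint ranges: [-176.03, 176.03], [-82.01, 121.73], [-58.28, 71.71], [-173.87, 95.51], [-174.79, -0.11], [-173.66, 173.66]. Speed limits (degrees/s): [136.94, 136.94, 172.46, 180, 180, 180].

## Interface

Orientations are given as [roll, pitch, yaw] about the fixed x, y, z axes, in that order (R = Rz(yaw) Ry(pitch) Rx(roll)).
In Python, from plant import * gives the robot as it stands. The module is installed in compiled form; this text tells all that it offers.
- The arm moves only by the shell command python3 -m creep 'ROWS' [FORCE]. ROWS is a JSON object of lists of equal length, an entry for each row: "jaw": the closure, from -1 (fully open) to 1 (shut); "translation": the shift along the tool's x, y, z in m, a list of three; "roll": the turn about the tool's x in rad. A call has exactly 10 rows; each row shifts and turns the commanded pose from where the row before left it, along the tool's axes as they then stand; what a row does not reach is not made up. A row lasts 1/10 s, in which the tool goes at most 50 mm and 8.59 degrees, less where a joint would pass 70% of its speed; a pose out of reach is approached as far as the arm can. A call with a gripper value outside its range is refused whole. The fingers move at their own pace and stop on an object; FORCE is the grip in N (left out, the last holds). Time passes only in rows, so rows that do not move let the fingers close, or fill a call up. It gives the time, the measured TCP pose, the force and the opening at its end, in the units of the state.
- get_state(): the state, without advancing time (a new reading comes with each control period).
- capture(name): name is "scene" or "side" or "wrist"; returns a dict with "image" (480x640x3 uint8, red, green, blue), "fovy" (degrees; the focal length in pixels is half the picture's height over the tangent of half this angle, whatever the lens; pixels are square), "cx", "cy" (the principal point, pixels), "pose" (4x4, takes a point from camera to world coordinates); the wrist camera has in their place "tool_from_camera" (4x4, takes a point from camera to tool coordinates, whose origin is the TCP and whose axes are the tool frame's). Camera axes: x right, y up, looking along -z (the intrinsics and any distortion apply to the point x, -y, -z); pixel columns grow to the right and rows downward; lengths in m; the calibration is good to about 2 mm. A picture is of the moment at which its call begins: read the wrist's pose just before it. There is no depth.
- close_job(): hands the job in, once; it reports no verdict.
The state is a dict: "time_s": time; "joints": joint angles; "qd": joint speeds; "joint_torque": joint torques, N m; "tcp_pos": TCP position; "eef_rot": TCP orientation; "contact_force": force on the tool from outside, world axes, zero at the start; "moment": the same for the moment, N m; "gripper_width": finger opening in m.
Only numpy, scipy, OpenCV 4.12 (cv2) and the standard library are available. Lean on these libraries where they do the work, as an engineer would, in place of code of your own. Each camera call takes 0.05 s, during which the arm holds its last target.

## Task

The seesaw gate of the specimen-capsule sorter is tipped towards one tray: press its raised end down with a fingertip so that it rocks over its pivot and stays tipped towards the other tray. Then push the two round capsules waiting on the feed rail along the rail, over its end onto the gate, so that both roll down into that other tray. Only press and push, pick nothing up, do not touch the capsules once they have left the rail, and leave the other things on the bench where they are.

Things in the scene. Friction and masses are not known exactly. Their poses are not given: they have to be found in the camera images.
- sorter: Fixed bench-top sorter, 590 mm wide (y), 190 mm tall. Origin at bench level, straight below the middle of the gate's pivot; x points away from the robot (sorter turned up to 0.3 rad), y to the left, z up. On it: seesaw gate along y, feed rail on the robot's side, a chute and tray at each end. A clear guard stands behind the gate at x = 27 to 31 mm, 120 mm wide, top 190 mm above the bench.
- gate (a joint): Tilt of the seesaw gate (aluminium trough 240 x 50 mm, floor 37 mm above its pivot), rad, -0.28 to 0.28. Positive: left end (+y) up, capsules roll to the right tray; negative: right end up, they roll left. Top-heavy: it rests at either stop and falls to the other by itself once pressed past level. Pressing a tab takes under 2 N.
- tab_left (a point): Centre of the top face of the gate's left finger tab, flat aluminium, 34 mm (x) by 30 mm (y), 5 mm thick, which sticks out of the trough towards the robot near its left end: at x = -42.5 mm, y = about +100 mm from the sorter's origin. It swings with the gate: top about 123 mm above the bench when raised, 68 mm when lowered.
- tab_right (a point): The same on the gate's right finger tab, at y = about -100 mm from the sorter's origin.
- rail_end (a point): Gate end of the feed rail, midway between the rod tips, at the height of the rod axes (137 mm above the bench). The rail is two steel rods, 8 mm thick, 24 mm apart between centres, 109 mm long, running from here straight towards the robot (sorter's -x), rising 0.06 rad towards the gate. Its end is over the trough. A capsule drops onto the gate as its centre passes this end.
- tray_left (a point): Centre of the floor of the left tray, an open grey plastic tray lined with cork, 110 mm (x) by 95 mm (y), walls 27 to 60 mm high, 248 mm left of the sorter's origin, at the foot of the left chute.
- tray_right (a point): The same for the right tray, 248 mm right of the sorter's origin.
- capsule_front: Front capsule (nearer the gate): smooth white round plastic, 32 mm across, about 25 g. Origin at its centre; its orientation means nothing. It waits on the two rods 50 mm short of the rail's end, touching the rear capsule, centre 150 mm above the bench and 12 mm above the tops of the rods.
- capsule_rear: Rear capsule (nearer the robot), the same size; origin at its centre, 148 mm above the bench, 82 mm short of the rail's end. A thin cross bar right behind it keeps it from rolling back; the bar's top is 7 mm below its centre, so a fingertip fits in from above, behind the capsule and over the bar. Pushed along the rail at centre height, it rolls and pushes the front capsule ahead. Let go, both roll back.
- jar: A small lidded glass jar, 48 mm across, 65 mm tall, standing near the feed rail, between it and the left tray. Not to be disturbed; its origin is at its underside.
- vial: A corked glass vial, 24 mm across, 58 mm tall, standing near the feed rail, between it and the right tray. Not to be disturbed; its origin is at its underside.
- pin_block: A stepped wooden pinning block, 90 x 30 x 36 mm, lying on the left of the bench. Not to be disturbed; its origin is at its underside.
- dish: An open glass dish, 80 mm across, 16 mm tall, on the bench to the left of the jar. Not to be disturbed; its origin is at its underside.
- brush: A small brush, 160 mm long, lying on the bench to the right of the vial. Not to be disturbed; its origin is at its underside.
- lens: A hand lens, about 120 mm long, 9 mm thick, lying on the right of the bench. Not to be disturbed; its origin is at its underside.
- film_tub: A black plastic tub, 32 mm across, 50 mm tall, standing just behind the clear guard. Not to be disturbed; its origin is at its underside.

How it is judged (in metres and radians):
On the way, in this order (a step that is already met when the one before it is completed fails the run):
1. the gate has been rocked over to its other stop, with both capsules still waiting on the rail (distance of tab_left from where it was at the start of the episode above 0.045 m and (value of joint gate above 0.22 rad or value of joint gate below -0.22 rad) and x of each of capsule_front, capsule_rear in the frame of sorter below -0.02 m and height (world z) of each of capsule_front, capsule_rear above 0.135 m), for 0.2 s.
2. both capsules lie in the tray on the side to which the gate now tips (((value of joint gate below -0.22 rad and y of capsule_front in the frame of sorter between 0.2 and 0.295 m and x of capsule_front in the frame of sorter between -0.055 and 0.055 m and height (world z) of each of capsule_front, capsule_rear below 0.04 m and y of capsule_rear in the frame of sorter between 0.2 and 0.295 m and x of capsule_rear in the frame of sorter between -0.055 and 0.055 m) or (value of joint gate above 0.22 rad and y of capsule_front in the frame of sorter between -0.295 and -0.2 m and x of capsule_front in the frame of sorter between -0.055 and 0.055 m and height (world z) of each of capsule_front, capsule_rear below 0.04 m and y of capsule_rear in the frame of sorter between -0.295 and -0.2 m and x of capsule_rear in the frame of sorter between -0.055 and 0.055 m))), for 0.2 s.
At the end, for the whole second after the job is handed in: The gate rests at the stop opposite to where it began (tilt beyond 0.22 rad, its tabs moved more than 45 mm), and both capsules lie inside the tray on the side to which it now tips (centres within the tray's walls and below 40 mm) (distance of tab_left from where it was at the start of the episode above 0.045 m and ((value of joint gate below -0.22 rad and y of capsule_front in the frame of sorter between 0.2 and 0.295 m and x of capsule_front in the frame of sorter between -0.055 and 0.055 m and height (world z) of each of capsule_front, capsule_rear below 0.04 m and y of capsule_rear in the frame of sorter between 0.2 and 0.295 m and x of capsule_rear in the frame of sorter between -0.055 and 0.055 m) or (value of joint gate above 0.22 rad and y of capsule_front in the frame of sorter between -0.295 and -0.2 m and x of capsule_front in the frame of sorter between -0.055 and 0.055 m and height (world z) of each of capsule_front, capsule_rear below 0.04 m and y of capsule_rear in the frame of sorter between -0.295 and -0.2 m and x of capsule_rear in the frame of sorter between -0.055 and 0.055 m))); the robot touches nothing.
It fails at once if a capsule is lifted off the rail (height (world z) of any of capsule_front, capsule_rear above 0.18 m).
It fails at once if a capsule is touched after it has left the rail ((contact force between any of the fingers, the arm and capsule_front above 0.2 N and (height (world z) of capsule_front below 0.12 m or y of capsule_front in the frame of sorter above 0.04 m or y of capsule_front in the frame of sorter below -0.04 m)) or (contact force between any of the fingers, the arm and capsule_rear above 0.2 N and (height (world z) of capsule_rear below 0.12 m or y of capsule_rear in the frame of sorter above 0.04 m or y of capsule_rear in the frame of sorter below -0.04 m))).
It fails at once if one of the other things on the bench is moved more than 25 mm (distance of any of jar, vial, pin_block, dish, brush, lens, film_tub from where it was at the start of the episode above 0.025 m).
It also fails if it takes over 43 s, if anything falls off the work surface, if the arm or the gripper's body presses on something with over 40 N, if the wrist force passes 120 N, or if a joint passes its speed limit or range.

## Working session

There is one attempt and no reset: what is moved stays moved. The work goes in short steps, Python scripts to look and compute and a shell command to move; the robot and the scene stay as the last step left them, time stands still between calls to the robot, and variables do not carry over. Pictures are saved under pics/ and viewed, and the job is handed in when it is done.

```bash
mkdir -p pics; python3 - <<'E'
from plant import *
import cv2,numpy as np
s=get_state();print(s)
for n in ["scene","side","wrist"]:
    c=capture(n);cv2.imwrite(f"pics/{n}0.png",c["image"][:,:,::-1])
    print(n,{k:(np.round(v,4).tolist() if k!="image" else 0) for k,v in c.items()})
E
```

```text
{'time_s': 0.0, 'joints': array([-5.39674484e+01,  2.05906360e+01,  6.31691687e-01, -2.00080222e-02,
       -7.01379716e+01, -1.65085961e+01]), 'qd': array([-0.04530727,  0.10401227, -0.04112704,  0.06151294, -0.06033821,
       -0.07292581]), 'joint_torque': array([-3.66342128e-04, -5.82713699e+01,  2.93048483e+01,  6.99690118e+00,
        6.88182103e-03, -1.54354439e-04]), 'tcp_pos': array([ 0.22539446, -0.63570215,  0.22561627]), 'eef_rot': array([ 95.52708294,  89.90127526, 115.04422468]), 'contact_force': array([ 0.03675246,  0.62733796, -0.51441293]), 'moment': array([-0.02076135,  0.03590559,  0.00853305]), 'gripper_width': 0.0876983049866086}
scene {'image': 0, 'fovy': 49.0935, 'cx': 314.0144, 'cy': 244.5389, 'pose': [[-0.1981, -0.8335, 0.5158, 1.3542], [0.9802, -0.1658, 0.1085, 0.163], [-0.005, 0.5271, 0.8498, 1.4189], [0.0, 0.0, 0.0, 1.0]]}
side {'image': 0, 'fovy': 53.2638, 'cx': 325.9918, 'cy': 247.7665, 'pose': [[-0.9975, 0.053, -0.0469, 0.5023], [-0.0706, -0.7032, 0.7075, 0.8005], [0.0045, 0.7091, 0.7051, 0.9327], [0.0, 0.0, 0.0, 1.0]]}
wrist {'image': 0, 'fovy': 61.0399, 'cx': 321.7665, 'cy': 235.0367, 'tool_from_camera': [[0.0004, 0.2963, -0.9551, -0.1574], [1.0, -0.0004, 0.0003, 0.001], [-0.0003, -0.9551, -0.2963, -0.0811], [0.0, 0.0, 0.0, 1.0]]}
```

View pics/scene0.png

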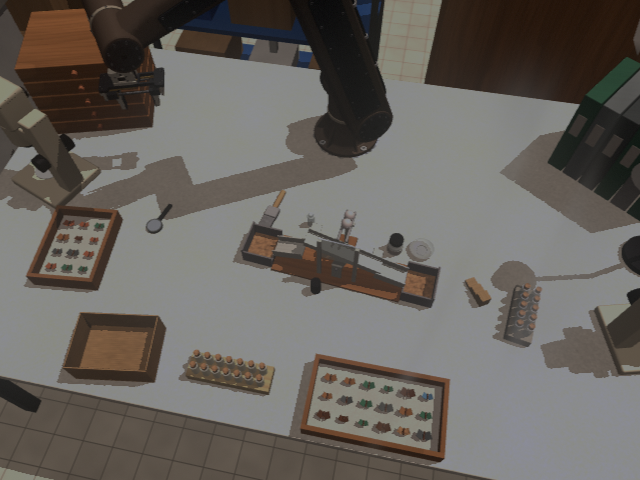

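View pics/side0.png

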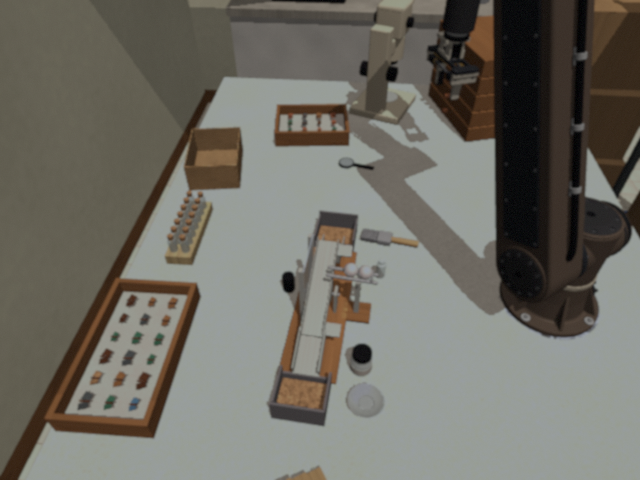

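View pics/wrist0.png

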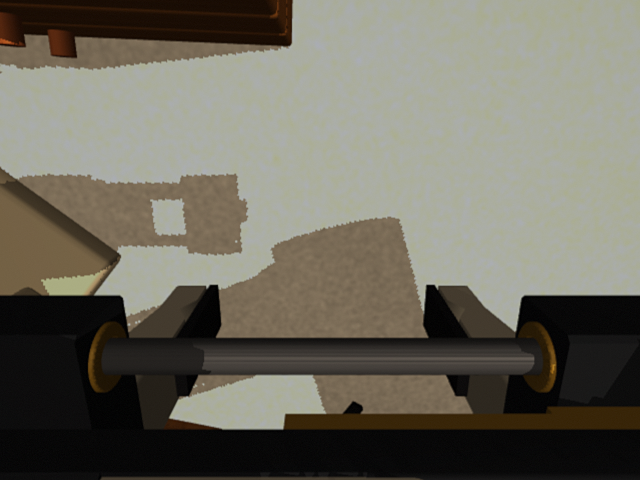

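The sorter is at about (340,265) in the scene view and (325,310) in the side view, with the capsules near (348,218) and (365,270). I'll zoom in.

```bash
python3 - <<'E'
import cv2
a=cv2.imread("pics/scene0.png")[180:310,235:445];cv2.imwrite("pics/sc0z.png",cv2.resize(a,None,fx=3.8,fy=3.8,interpolation=cv2.INTER_CUBIC))
a=cv2.imread("pics/side0.png")[205:425,260:430];cv2.imwrite("pics/si0z.png",cv2.resize(a,None,fx=2.7,fy=2.7,interpolation=cv2.INTER_CUBIC))
E
```

```text
(no output)
```

View pics/sc0z.png

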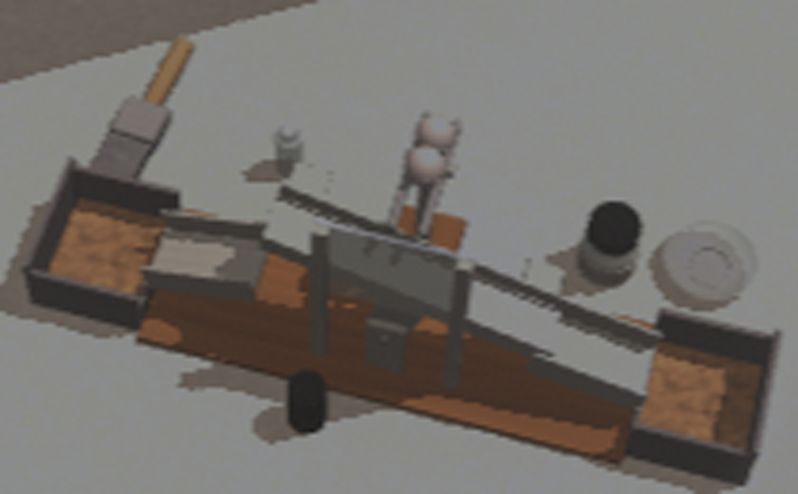

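View pics/si0z.png

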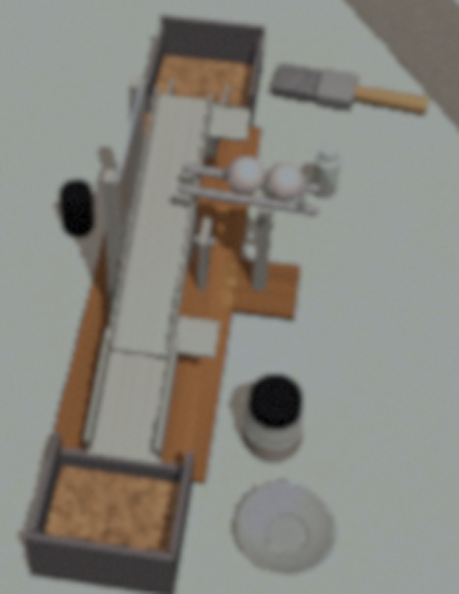

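```bash
cat > h.py <<'E'
import numpy as np,cv2
from scipy.optimize import least_squares
S={"scene":(49.0935,314.0144,244.5389,[[-0.1981,-0.8335,0.5158,1.3542],[0.9802,-0.1658,0.1085,0.163],[-0.005,0.5271,0.8498,1.4189],[0,0,0,1]]),
"side":(53.2638,325.9918,247.7665,[[-0.9975,0.053,-0.0469,0.5023],[-0.0706,-0.7032,0.7075,0.8005],[0.0045,0.7091,0.7051,0.9327],[0,0,0,1]])}
def proj(n,p):
    f,cx,cy,T=S[n];T=np.array(T);F=240/np.tan(np.radians(f/2))
    q=T[:3,:3].T@(np.asarray(p)-T[:3,3]);return np.array([cx+F*q[0]/-q[2],cy-F*q[1]/-q[2]])
def ray(n,uv,z):
    f,cx,cy,T=S[n];T=np.array(T);F=240/np.tan(np.radians(f/2))
    d=T[:3,:3]@np.array([(uv[0]-cx)/F,-(uv[1]-cy)/F,-1]);o=T[:3,3];return o+d*(z-o[2])/d[2]
def sc(u,v):return (235+(u+.5)/3.8-.5,180+(v+.5)/3.8-.5)
def si(u,v):return (260+(u+.5)/2.7-.5,205+(v+.5)/2.7-.5)
def W(p,q):
    c,s=np.cos(p[2]),np.sin(p[2]);return np.array([p[0]+c*q[0]-s*q[1],p[1]+s*q[0]+c*q[1],q[2]])
E
python3 - <<'E'
from h import *
for n,uv,z in [("scene",sc(427,163),.15),("side",si(246,174),.15),("scene",sc(437,131),.148),("side",si(284,182),.148),("side",si(230,123),.123),("side",si(197,336),.068)]:
    print(n,uv,ray(n,uv,z).round(4))
def res(p):
    xe=p[3];r=[]
    for n,uv,q in [("scene",sc(427,163),(xe-.05,0,.15)),("side",si(246,174),(xe-.05,0,.15)),("scene",sc(437,131),(xe-.082,0,.148)),("side",si(284,182),(xe-.082,0,.148)),("side",si(230,123),(-.0425,-.1,.123)),("side",si(197,336),(-.0425,.1,.068))]:
        r+=list(proj(n,W(p,q))-uv)
    return r
s=least_squares(res,[.6,0,0,-.01]);print(s.x,np.round(s.fun,1))
p=s.x
for nm,q in [("rail_end",(p[3],0,.137)),("front",(p[3]-.05,0,.15)),("rear",(p[3]-.082,0,.148)),("tabR",(-.0425,-.1,.123)),("tabL",(-.0425,.1,.068)),("trayL",(0,.248,.01)),("trayR",(0,-.248,.01))]:print(nm,W(p,q).round(4))
a=cv2.imread("pics/scene0.png");
for nm,uv,z in [("jar",(397,237),.065),("vial",(311,215),.06)]: print(nm,ray("scene",uv,z))
E
```

```text
scene (347.0, 222.5263157894737) [0.4912 0.0804 0.15  ]
side (350.7962962962963, 269.1296296296296) [0.4947 0.0781 0.15  ]
scene (349.63157894736844, 214.10526315789474) [0.4587 0.0829 0.148 ]
side (364.8703703703704, 272.0925925925926) [0.4633 0.0828 0.148 ]
side (344.8703703703704, 250.24074074074073) [ 0.5106 -0.007   0.123 ]
side (332.64814814814815, 329.1296296296296) [0.5275 0.1837 0.068 ]
[ 0.56132376  0.07811142 -0.07166609 -0.01742311] [ 0.7  0.9  0.2  1.6  0.6  1.1  0.5  0.8 -0.3 -3.4  0.7 -1. ]
rail_end [0.5439 0.0794 0.137 ]
front [0.4941 0.0829 0.15  ]
rear [0.4622 0.0852 0.148 ]
tabR [ 0.5118 -0.0186  0.123 ]
tabL [0.5261 0.1809 0.068 ]
trayL [0.5791 0.3255 0.01  ]
trayR [ 0.5436 -0.1693  0.01  ]
jar [0.45638122 0.23352485 0.065     ]
vial [ 0.42381984 -0.041533    0.06      ]
```

```bash
cat >> h.py <<'E'
from scipy.spatial.transform import Rotation as Ro
def tool(s): return Ro.from_euler('xyz',s["eef_rot"],degrees=True).as_matrix()
E
python3 - <<'E'
from h import *
from plant import *
s=get_state();R=tool(s);print(R.round(3))
def pts(p):
    xe,dy=p[3],p[4];return [("scene",sc(427,163),(xe-.05,0,.15)),("side",si(246,174),(xe-.05,0,.15)),("scene",sc(437,131),(xe-.082,0,.148)),("side",si(284,182),(xe-.082,0,.148)),("side",si(230,123),(-.0425,-.096+dy,.123)),("side",si(197,336),(-.0425,.096+dy,.068))]
f=lambda p:np.concatenate([proj(n,W(p,q))-uv for n,uv,q in pts(p)]+[[ (p[4]-.0095)*1000]])
r=least_squares(f,[.6,0,0,-.01,.01]);print(r.x,r.fun.round(1));p=r.x
print("tabR",W(p,(-.0425,-.096+p[4],.123)),"rear",W(p,(p[3]-.082,0,.148)))
c,sn=np.cos(p[2]),np.sin(p[2])
for nm,yd in (("press +x",(c,sn,0)),("press -x",(-c,-sn,0)),("push +y",(-sn,c,0)),("push -y",(sn,-c,0))):
    v=R.T@np.array(yd);print(nm,"roll deg",np.degrees(np.arctan2(v[2],v[1])))
# zs
d=np.array([.47,-.01,.227])-s["tcp_pos"];print("delta in tool",R.T@d)
E
```

```text
[[-0.001 -0.334  0.943]
 [ 0.001  0.943  0.334]
 [-1.     0.001 -0.   ]]
[ 0.56051257  0.07420907 -0.08683982 -0.01692881  0.00966792] [-0.2  0.7  0.4  0.7 -0.2  0.9  0.6  0.  -0.  -0.3  0.1 -0.2  0.2]
tabR [ 0.51068507 -0.00811164  0.123     ] rear [0.46195654 0.08278924 0.148     ]
press +x roll deg 114.49778816221021
press -x roll deg -65.50221183778979
push +y roll deg 24.497832251262285
push -y roll deg -155.50216774873772
delta in tool [-0.0005702   0.50813673  0.43959697]
```

```bash
python3 -m creep '{"jaw":[-1,-1,-1,-1,-1,-1,-1,-1,-1,-1],"translation":[[0,0.033,0.0275],[0,0.033,0.0275],[0,0.033,0.0275],[0,0.033,0.0275],[0,0.033,0.0275],[0,0.033,0.0275],[0,0.033,0.0275],[0,0.033,0.0275],[0,0.033,0.0275],[0,0.033,0.0275]],"roll":[0,0,0,0,0,0,0,0,0,0]}'; python3 -m creep '{"jaw":[-1,-1,-1,-1,-1,-1,-1,-1,-1,-1],"translation":[[0,0.033,0.0275],[0,0.033,0.0275],[0,0.033,0.0275],[0,0.033,0.0275],[0,0.033,0.0275],[0,0.017,0.0136],[0,0,0],[0,0,0],[0,0,0],[0,0,0]],"roll":[0,0,0,0,0,0,-0.14,-0.14,-0.14,-0.14]}'; python3 -m creep '{"jaw":[-1,-1,-1,-1,-1,-1,-1,-1,-1,-1],"translation":[[0,0,0],[0,0,0],[0,0,0],[0,0,0],[0,0,0],[0,0,0],[0,0,0],[0,0,0],[0,0,0],[0,0,0]],"roll":[-0.14,-0.14,-0.14,-0.14,-0.023,0,0,0,0,0]}'
python3 - <<'E'
from h import *
from plant import *
s=get_state();R=tool(s);print(R.round(3),s["tcp_pos"],s["time_s"])
np.savez("w1",t=s["tcp_pos"],R=R)
for n in("wrist","side"):
    c=capture(n);cv2.imwrite(f"pics/{n}1.png",c["image"][:,:,::-1])
E
```

```text
time_s: 1.15
tcp_pos: [0.3746, -0.2316, 0.2267]
eef_rot: [-10.9, 90.0, 8.7]
contact_force: [1.2, -0.8, 1.0]
gripper_width: 0.0872
time_s: 2.15
tcp_pos: [0.4558, -0.0111, 0.2264]
eef_rot: [129.1, 90.0, -179.0]
contact_force: [-0.3, 0.1, 0.4]
gripper_width: 0.088
time_s: 3.15
tcp_pos: [0.456, -0.0112, 0.2266]
eef_rot: [79.7, 90.0, 164.6]
contact_force: [0.0, -0.1, -0.3]
gripper_width: 0.0877
[[-0.    -0.996  0.088]
 [ 0.     0.088  0.996]
 [-1.     0.     0.   ]] [ 0.4560419  -0.01119586  0.22655174] 3.15
```

View pics/wrist1.png

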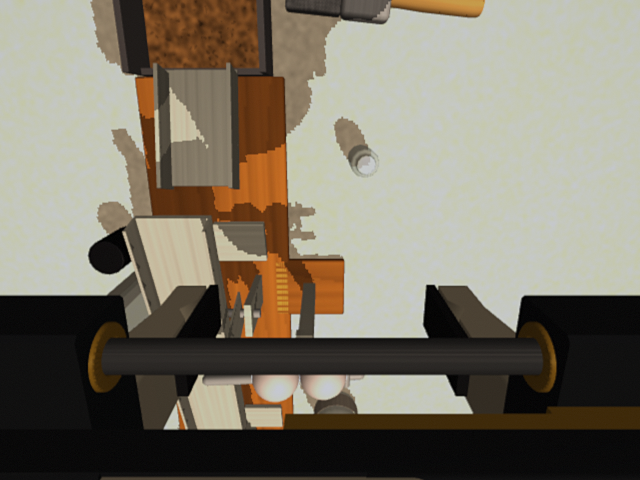

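View pics/side1.png

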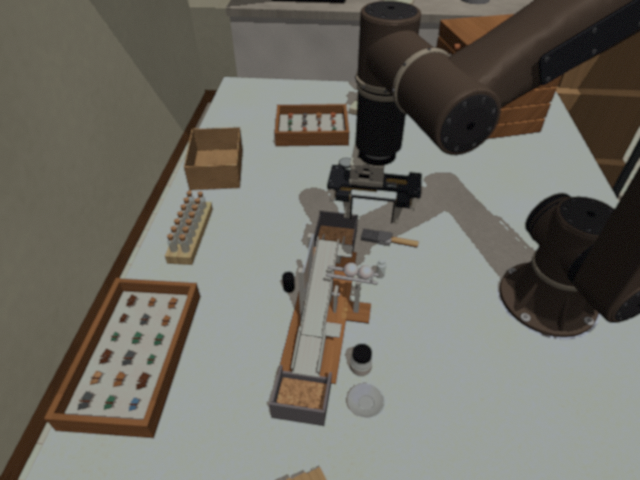

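The raised right tab shows at wrist pixel (239,241), and both capsules are on the rail at (275,385) and (323,385). I'll check these against the fit.

```bash
cat >> h.py <<'E'
TC=np.array([[0.0004,0.2963,-0.9551,-0.1574],[1,-0.0004,0.0003,0.001],[-0.0003,-0.9551,-0.2963,-0.0811]])
FW=240/np.tan(np.radians(61.0399/2))
def wray(t,R,uv,z):
    d=R@TC[:,:3]@np.array([(uv[0]-321.7665)/FW,-(uv[1]-235.0367)/FW,-1]);o=R@TC[:,3]+t;return o+d*(z-o[2])/d[2]
P=[.56051257,.07420907,-.08683982,-.01692881]
def toS(w):
    c,s=np.cos(P[2]),np.sin(P[2]);x,y=w[0]-P[0],w[1]-P[1];return np.array([c*x+s*y,-s*x+c*y,w[2]])
E
python3 - <<'E'
from h import *
w=np.load("w1.npz");t,R=w["t"],w["R"]
for nm,uv,z in (("tab",(239,241),.123),("tab bl",(265,262),.12),("front",(275,385),.15),("rear",(323,385),.148),("vial top",(365,163),.06)):
    q=wray(t,R,uv,z);print(nm,q.round(4),toS(q).round(4))
print("tcp",toS(t).round(4))
E
```

```text
tab [ 0.5111 -0.0119  0.123 ] [-0.0418 -0.0901  0.123 ]
tab bl [0.4961 0.0057 0.12  ] [-0.0582 -0.0738  0.12  ]
front [0.4953 0.0839 0.15  ] [-0.0658  0.004   0.15  ]
rear [0.463  0.0883 0.148 ] [-0.0984  0.0055  0.148 ]
vial top [ 0.4176 -0.0482  0.06  ] [-0.1317 -0.1343  0.06  ]
tcp [-0.0967 -0.0941  0.2266]
```

```bash
python3 -m creep '{"jaw":[-1,-1,-1,-1,-1,-1,-1,-1,-1,-1],"translation":[[0.018,0,0],[0.018,0,0],[0.018,0,0],[0.018,0,0],[0.018,0,0],[0.008,0,0],[0.006,0,0],[0.006,0,0],[0.006,0,0],[0.006,0,0]],"roll":[0,0,0,0,0,0,0,0,0,0]}'
python3 - <<'E'
from h import *
from plant import *
s=get_state();print(s["tcp_pos"],s["contact_force"])
c=capture("side");cv2.imwrite("pics/side2.png",cv2.resize(c["image"][150:350,230:450,::-1],None,fx=3,fy=3))
c=capture("wrist");cv2.imwrite("pics/wrist2.png",c["image"][:,:,::-1])
E
```

```text
time_s: 4.25
tcp_pos: [0.4564, -0.0111, 0.1045]
eef_rot: [-64.9, 89.9, 20.1]
contact_force: [-0.1, 0.5, 0.9]
gripper_width: 0.088
[ 0.45638176 -0.01106659  0.1045496 ] [-0.10353431  0.49455483  0.93270138]
```

View pics/side2.png

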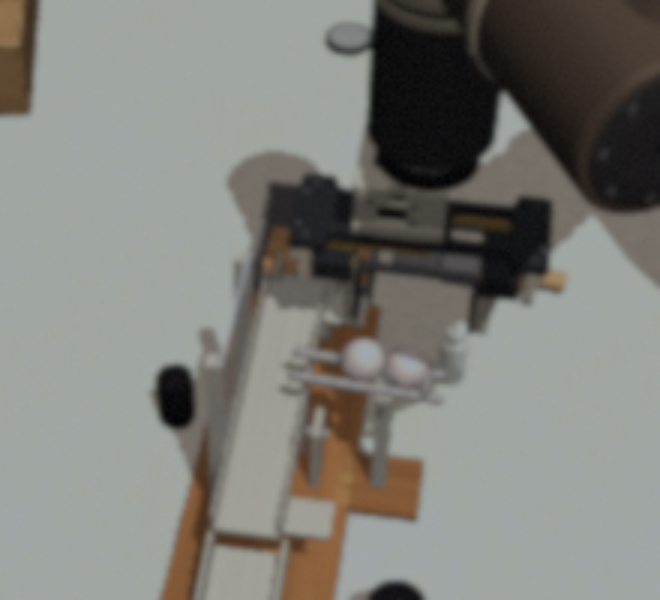

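View pics/wrist2.png

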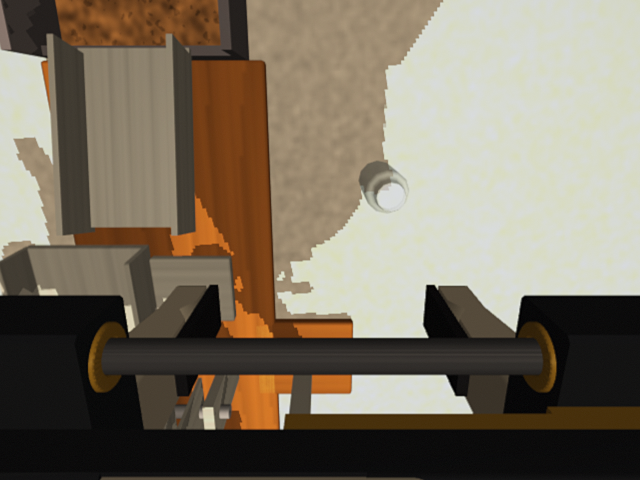

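The fingertip is on the tab and the gate is coming level, with the capsules still waiting. I'll press on past level and then lift.

```bash
python3 -m creep '{"jaw":[-1,-1,-1,-1,-1,-1,-1,-1,-1,-1],"translation":[[0.005,0,0],[0.005,0,0],[0.005,0,0],[0.005,0,0],[0.003,0,0],[0,0,0],[0,0,0],[0,0,0],[0,0,0],[0,0,0]],"roll":[0,0,0,0,0,0,0,0,0,0]}'
python3 -m creep '{"jaw":[-1,-1,-1,-1,-1,-1,-1,-1,-1,-1],"translation":[[-0.01,0,0],[-0.02,0,0],[-0.02,0,0],[-0.03,0,0],[-0.03,0,0],[-0.03,0,0],[0,0,0],[0,0,0],[0,0,0],[0,0,0]],"roll":[0,0,0,0,0,0,0,0,0,0]}'
python3 - <<'E'
from h import *
from plant import *
s=get_state();print(s["tcp_pos"],s["contact_force"])
np.savez("w3",t=s["tcp_pos"],R=tool(s))
c=capture("wrist");cv2.imwrite("pics/wrist3.png",c["image"][:,:,::-1])
c=capture("side");cv2.imwrite("pics/side3.png",cv2.resize(c["image"][190:390,230:450,::-1],None,fx=3,fy=3,interpolation=cv2.INTER_CUBIC))
E
```

```text
time_s: 5.35
tcp_pos: [0.4562, -0.0112, 0.0817]
eef_rot: [-62.5, 90.0, 22.6]
contact_force: [0.9, -0.9, -0.3]
gripper_width: 0.0878
time_s: 6.35
tcp_pos: [0.4555, -0.0114, 0.2208]
eef_rot: [112.6, 89.9, -162.4]
contact_force: [0.2, -1.1, -0.4]
gripper_width: 0.0877
[ 0.45548689 -0.01136257  0.22079685] [ 0.20225646 -1.05230454 -0.35912513]
```

View pics/wrist3.png

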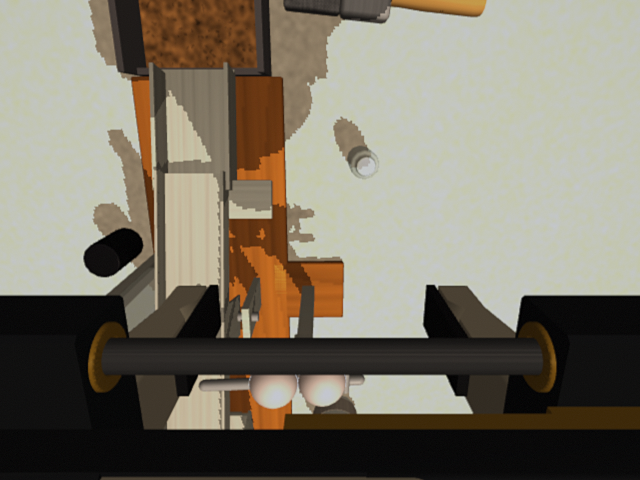

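View pics/side3.png

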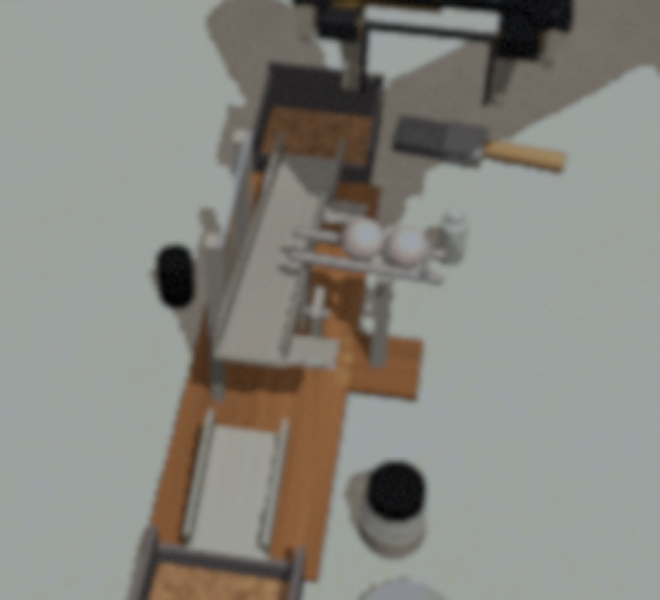

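The gate is now tipped to the right: its right end meets the right chute at wrist pixel (195,170), and the capsules are still waiting. Next I'll shut the gripper, turn 90° and go behind the rear capsule.

```bash
python3 -m creep '{"jaw":[1,1,1,1,1,1,1,1,1,1],"translation":[[0,0.0093,0.0236],[0,0.0093,0.0236],[0,0.0093,0.0236],[0,0.0094,0.0236],[0,0,0],[0,0,0],[0,0,0],[0,0,0],[0,0,0],[0,0,0]],"roll":[0,0,0,0,0.14,0.14,0.14,0.14,0.14,0.14]}' 20
python3 -m creep '{"jaw":[1,1,1,1,1,1,1,1,1,1],"translation":[[0,0,0],[0,0,0],[0,0,0],[0,0,0],[0,0,0],[0,0,0],[-0.0,0,0],[0,0,0],[0,0,0],[0,0,0]],"roll":[0.14,0.14,0.14,0.14,0.14,0.031,0,0,0,0]}'
python3 - <<'E'
from h import *
from plant import *
s=get_state();print(s["tcp_pos"],toS(s["tcp_pos"]),s["contact_force"],tool(s).round(3))
np.savez("w4",t=s["tcp_pos"],R=tool(s))
c=capture("wrist");cv2.imwrite("pics/wrist4.png",c["image"][:,:,::-1])
c=capture("side");cv2.imwrite("pics/side4.png",cv2.resize(c["image"][190:390,230:450,::-1],None,fx=3,fy=3,interpolation=cv2.INTER_CUBIC))
E
```

```text
time_s: 7.45
tcp_pos: [0.4269, 0.086, 0.2211]
eef_rot: [-179.1, 89.9, -142.5]
contact_force: [-0.1, -0.2, 0.1]
gripper_width: 0.0131
time_s: 8.45
tcp_pos: [0.4271, 0.0861, 0.2215]
eef_rot: [-139.2, 90.0, -144.2]
contact_force: [-0.5, 0.7, 0.1]
gripper_width: 0.0005
[0.42706267 0.08605834 0.22145182] [-0.13397472  0.00023041  0.22145182] [-0.5203172   0.69175401  0.14960385] [[-0.     0.087  0.996]
 [-0.     0.996 -0.087]
 [-1.    -0.    -0.   ]]
```

View pics/wrist4.png

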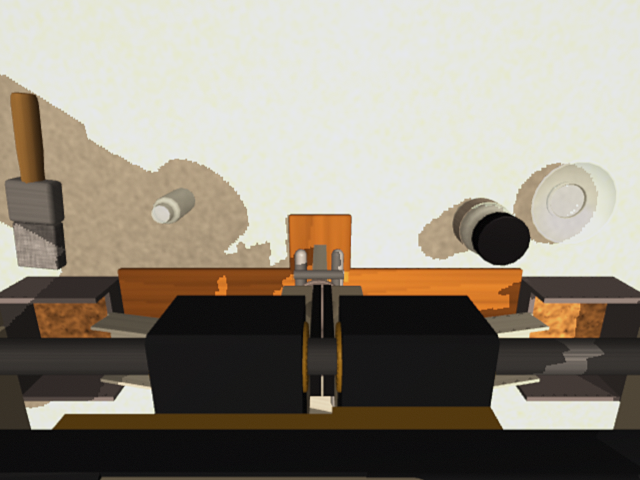

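View pics/side4.png

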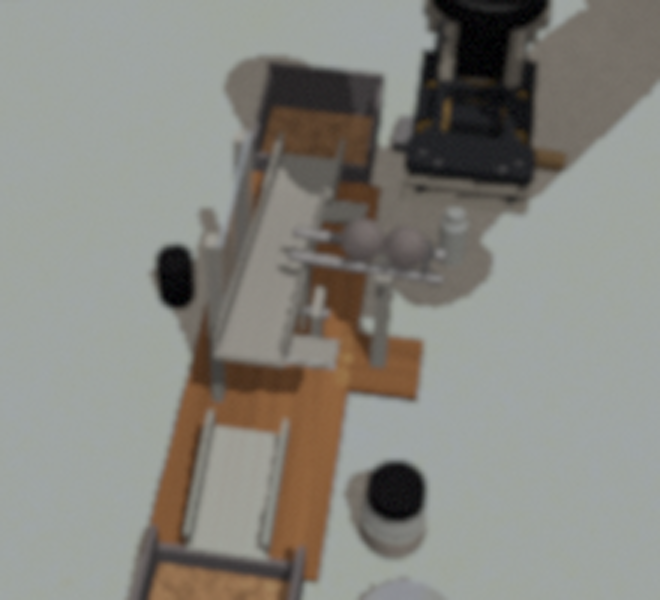

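```bash
python3 - <<'E'
from h import *
im=cv2.imread("pics/wrist4.png")[230:330,250:390];cv2.imwrite("pics/w4z.png",cv2.resize(im,None,fx=5,fy=5))
w=np.load("w4.npz");t,R=w["t"],w["R"]
for uv,z in (((300,250),.131),((338,250),.131),((319,272),.14)): print(toS(wray(t,R,uv,z)).round(4))
E
```

```text
[-0.1281 -0.0129  0.131 ]
[-0.1281  0.0116  0.131 ]
[-0.1165 -0.0006  0.14  ]
```

View pics/w4z.png

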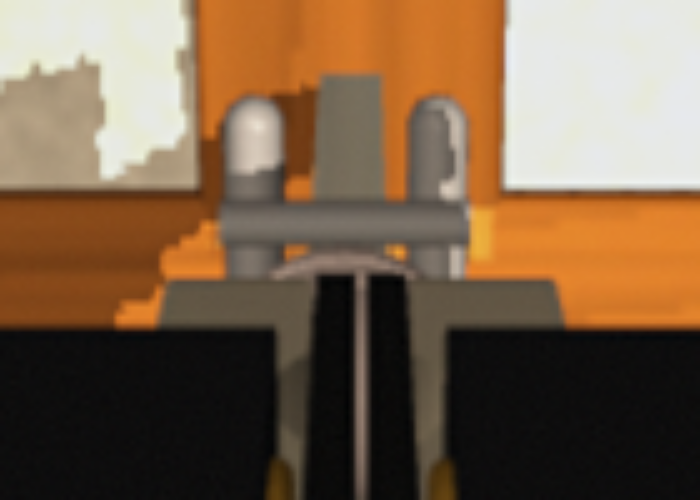

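Lateral alignment is within about 1 mm: the rods are at y = -12.9 and +11.6 mm, and the cross bar is at x = -116 mm, as expected. Descending behind the rear capsule.

```bash
python3 -m creep '{"jaw":[1,1,1,1,1,1,1,1,1,1],"translation":[[0.015,0,0],[0.015,0,0],[0.015,0,0],[0.012,0,0],[0.008,0,0],[0.006,0,0],[0.0055,0,0],[0,0,0],[0,0,0],[0,0,0]],"roll":[0,0,0,0,0,0,0,0,0,0]}'
python3 - <<'E'
from h import *
from plant import *
s=get_state();print(s["tcp_pos"],toS(s["tcp_pos"]),s["contact_force"])
c=capture("side");cv2.imwrite("pics/side5.png",cv2.resize(c["image"][210:330,290:450,::-1],None,fx=4,fy=4,interpolation=cv2.INTER_CUBIC))
E
```

```text
time_s: 9.55
tcp_pos: [0.4274, 0.0863, 0.1455]
eef_rot: [34.4, 90.0, 29.4]
contact_force: [0.3, 0.0, 0.1]
gripper_width: 0.0002
[0.427375   0.08626761 0.1454799 ] [-0.13368173  0.00046599  0.1454799 ] [0.32301527 0.0406947  0.07543941]
```

View pics/side5.png

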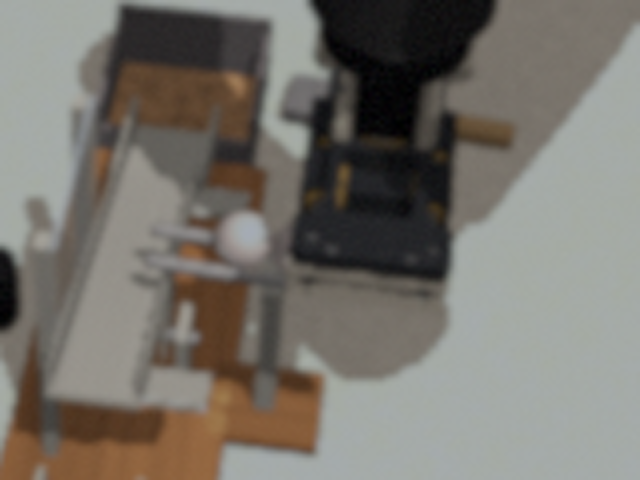

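```bash
python3 -m creep '{"jaw":[1,1,1,1,1,1,1,1,1,1],"translation":[[-0.0002,0,0.004],[-0.0002,0,0.004],[-0.0002,0,0.004],[-0.0002,0,0.004],[-0.0002,0,0.004],[-0.0002,0,0.004],[-0.0002,0,0.004],[-0.0002,0,0.004],[-0.0002,0,0.004],[-0.0002,0,0.004]],"roll":[0,0,0,0,0,0,0,0,0,0]}'
python3 - <<'E'
from h import *
from plant import *
s=get_state();print(s["tcp_pos"],toS(s["tcp_pos"]),s["contact_force"])
c=capture("side");cv2.imwrite("pics/side6.png",cv2.resize(c["image"][210:330,290:450,::-1],None,fx=4,fy=4,interpolation=cv2.INTER_CUBIC))
E
```

```text
time_s: 10.6
tcp_pos: [0.4673, 0.0826, 0.1471]
eef_rot: [44.0, 90.0, 39.0]
contact_force: [-0.3, -0.8, 0.9]
gripper_width: 0.0004
[0.4672902  0.08258858 0.14708563] [-0.09359785  0.00026269  0.14708563] [-0.27678657 -0.79535024  0.88126575]
```

View pics/side6.png

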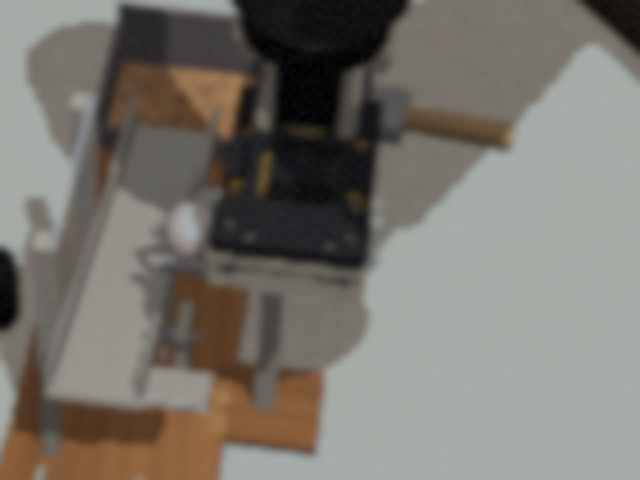

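```bash
python3 -m creep '{"jaw":[1,1,1,1,1,1,1,1,1,1],"translation":[[-0.0002,0,0.004],[-0.0002,0,0.004],[-0.0002,0,0.004],[-0.0002,0,0.004],[-0.0002,0,0.004],[-0.0002,0,0.004],[0,0,0],[0,0,0],[0,0,0],[0,0,0]],"roll":[0,0,0,0,0,0,0,0,0,0]}'
python3 - <<'E'
from h import *
from plant import *
s=get_state();print(s["tcp_pos"],toS(s["tcp_pos"]),s["contact_force"])
c=capture("side");cv2.imwrite("pics/side7.png",cv2.resize(c["image"][210:330,290:450,::-1],None,fx=4,fy=4,interpolation=cv2.INTER_CUBIC))
c=capture("scene");cv2.imwrite("pics/sc7.png",cv2.resize(c["image"][180:310,235:445,::-1],None,fx=3.8,fy=3.8,interpolation=cv2.INTER_CUBIC))
E
```

```text
time_s: 11.65
tcp_pos: [0.4907, 0.0805, 0.1483]
eef_rot: [110.3, 90.0, 105.3]
contact_force: [-0.3, 0.3, -0.0]
gripper_width: 0.0006
[0.49072403 0.08050887 0.14828306] [-0.07007195  0.00022325  0.14828306] [-0.33653072  0.34048564 -0.02449696]
```

View pics/side7.png

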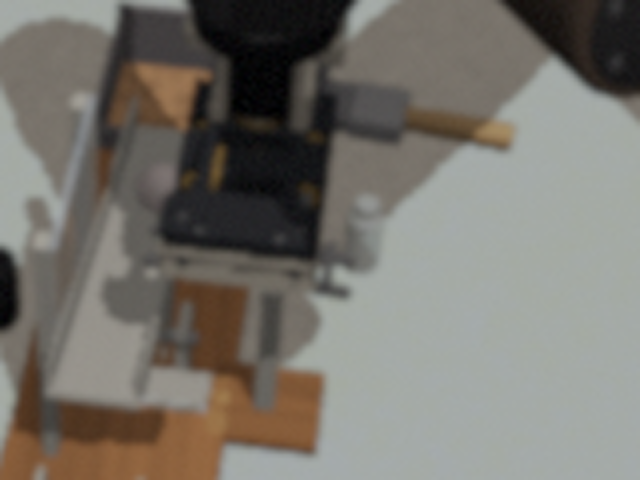

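View pics/sc7.png

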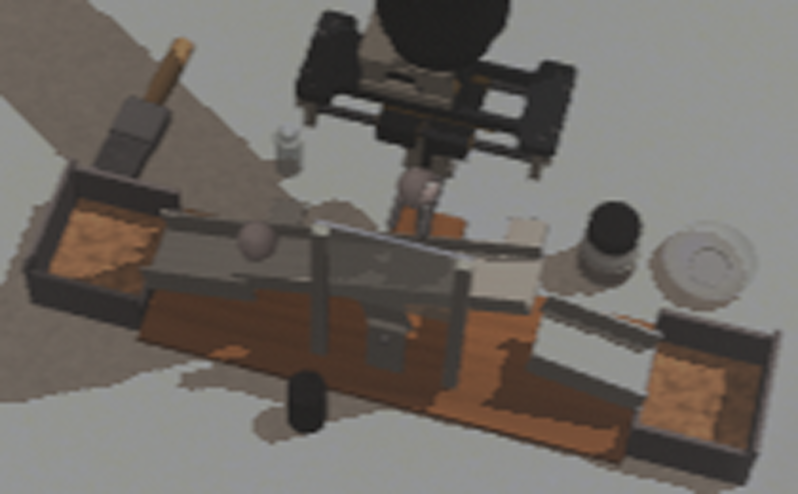

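The front capsule is rolling right down the gate at scene-zoom pixel (257,240), and the rear one waits against the finger. Pushing the rear one over.

```bash
python3 -m creep '{"jaw":[1,1,1,1,1,1,1,1,1,1],"translation":[[-0.0002,0,0.004],[-0.0002,0,0.004],[-0.0002,0,0.004],[-0.0002,0,0.004],[-0.0002,0,0.004],[-0.0002,0,0.004],[-0.0002,0,0.004],[0,0,0.002],[0,0,0],[0,0,0]],"roll":[0,0,0,0,0,0,0,0,0,0]}'
python3 - <<'E'
from h import *
from plant import *
s=get_state();print(s["tcp_pos"],toS(s["tcp_pos"]),s["contact_force"])
c=capture("scene");cv2.imwrite("pics/sc8.png",cv2.resize(c["image"][180:310,235:445,::-1],None,fx=3.8,fy=3.8,interpolation=cv2.INTER_CUBIC))
E
```

```text
time_s: 12.75
tcp_pos: [0.5207, 0.0779, 0.1496]
eef_rot: [-163.1, 90.0, -168.1]
contact_force: [-0.1, 0.0, -0.1]
gripper_width: 0.0007
[0.5206891  0.07787055 0.1496066 ] [-0.03999097  0.00019377  0.1496066 ] [-0.1498573   0.02343204 -0.10123274]
```

View pics/sc8.png

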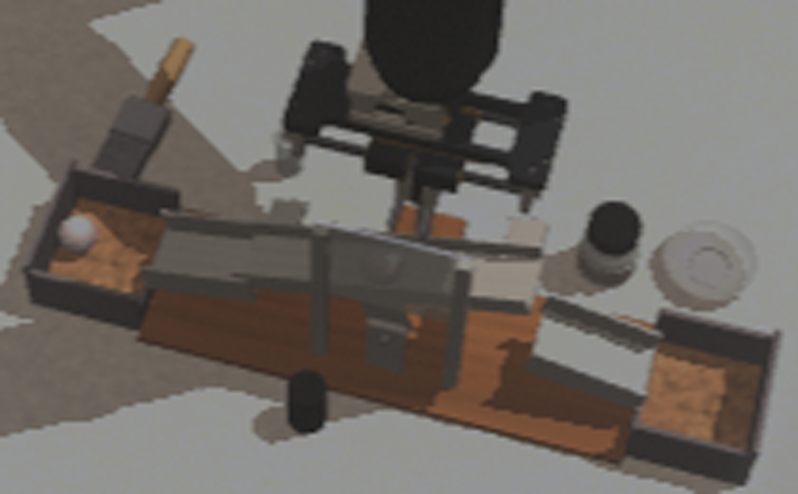

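The front capsule is in the right tray at (78,235). The rear one is on the gate behind the guard, at about (380,262). I'll retract back and up.

```bash
python3 -m creep '{"jaw":[1,1,1,1,1,1,1,1,1,1],"translation":[[-0.003,0,-0.006],[-0.01,0,-0.01],[-0.02,0,-0.01],[-0.03,0,-0.01],[-0.03,0,-0.01],[-0.03,0,0],[-0.02,0,0],[0,0,0],[0,0,0],[0,0,0]],"roll":[0,0,0,0,0,0,0,0,0,0]}'
python3 -m creep '{"jaw":[1,1,1,1,1,1,1,1,1,1],"translation":[[0,0,0],[0,0,0],[0,0,0],[0,0,0],[0,0,0],[0,0,0],[0,0,0],[0,0,0],[0,0,0],[0,0,0]],"roll":[0,0,0,0,0,0,0,0,0,0]}'
python3 - <<'E'
from h import *
from plant import *
s=get_state();print(s["tcp_pos"],s["contact_force"])
c=capture("scene");cv2.imwrite("pics/sc9.png",cv2.resize(c["image"][180:310,235:445,::-1],None,fx=3.8,fy=3.8,interpolation=cv2.INTER_CUBIC))
c=capture("side");cv2.imwrite("pics/side9.png",cv2.resize(c["image"][190:390,230:450,::-1],None,fx=3,fy=3,interpolation=cv2.INTER_CUBIC))
E
```

```text
time_s: 13.8
tcp_pos: [0.4741, 0.0817, 0.2922]
eef_rot: [-169.3, 90.0, -174.3]
contact_force: [0.3, -0.6, 1.1]
gripper_width: 0.001
time_s: 14.8
tcp_pos: [0.4749, 0.0819, 0.2927]
eef_rot: [54.6, 90.0, 49.6]
contact_force: [-0.6, -0.9, 0.5]
gripper_width: 0.0005
[0.47489947 0.08189766 0.29267786] [-0.56714295 -0.9371414   0.47296023]
```

View pics/sc9.png

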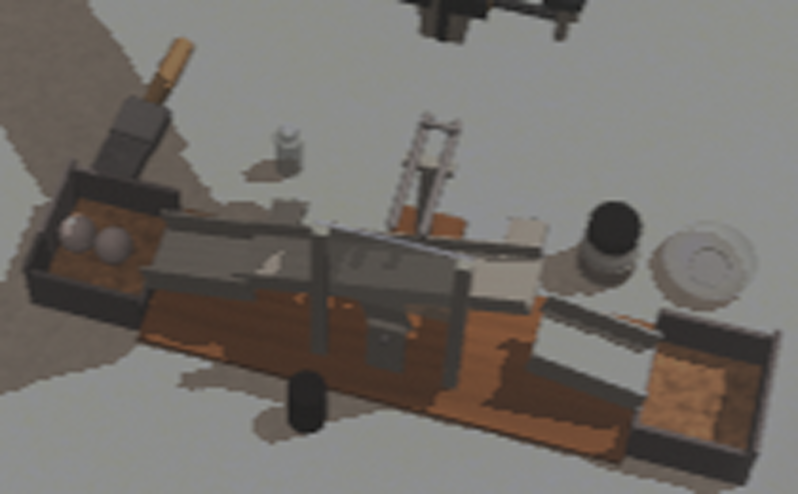

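View pics/side9.png

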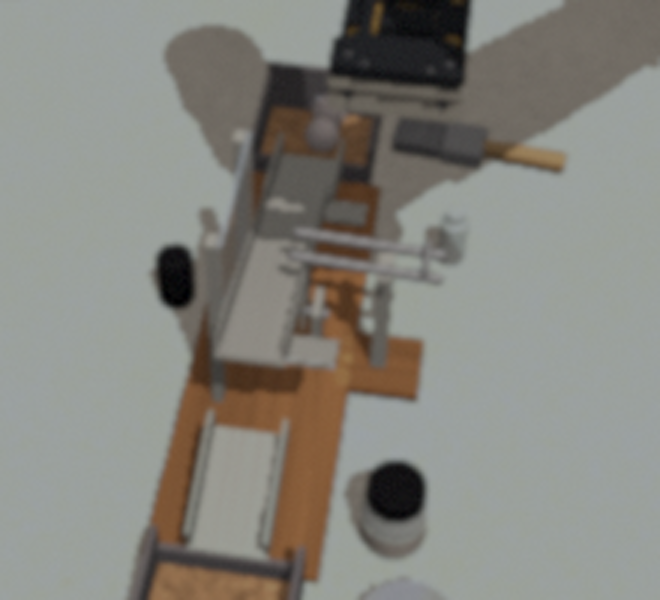

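Both capsules lie in the right tray, at (78,232) and (113,245). I'll check the numbers after a settling second.

```bash
python3 -m creep '{"jaw":[1,1,1,1,1,1,1,1,1,1],"translation":[[0,0,0],[0,0,0],[0,0,0],[0,0,0],[0,0,0],[0,0,0],[0,0,0],[0,0,0],[0,0,0],[0,0,0]],"roll":[0,0,0,0,0,0,0,0,0,0]}'
python3 - <<'E'
from h import *
from plant import *
a=cv2.imread("pics/sc9.png")
c=capture("scene");b=cv2.resize(c["image"][180:310,235:445,::-1],None,fx=3.8,fy=3.8,interpolation=cv2.INTER_CUBIC)
cv2.imwrite("pics/sc10.png",b);print("diff in tray",np.abs(a[170:330,30:170].astype(int)-b[170:330,30:170]).mean())
for u,v in((78,232),(113,245)):print(toS(ray("scene",sc(u,v),.025)).round(4))
E
```

```text
time_s: 15.9
tcp_pos: [0.4749, 0.0819, 0.2927]
eef_rot: [-9.5, 90.0, -14.5]
contact_force: [-0.4, -0.3, -0.2]
gripper_width: 0.0006
diff in tray 0.5467559523809524
[-0.0065 -0.2747  0.025 ]
[-0.0026 -0.2428  0.025 ]
```

View pics/sc10.png

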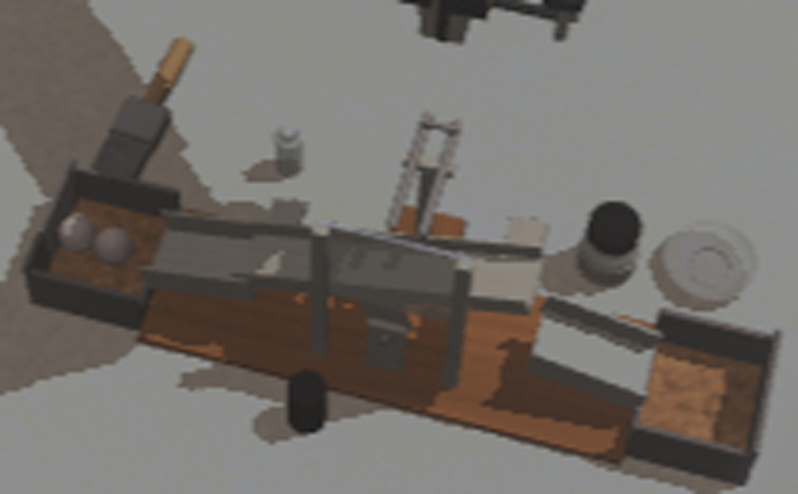

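Both capsules are at rest inside the tray at y = -0.275 and -0.243 m, 32 mm apart (one diameter). The bench items haven't moved, so I'm handing in.

```bash
python3 -c "
from plant import *
print(close_job())"
```

```text
the job is handed in; nothing more can be done
None
```

I pressed the raised right tab down with one fingertip, and the gate rocked over and stayed tipped to the right. With the gripper shut, I then pushed both capsules along the rail and over its end. Both rolled into the right tray, and I handed the job in with the clock at about 16 s of the 43 s allowed.

- **Capsules:** in the last pictures both were at rest in the right tray, at x about -6 and -3 mm and y about -275 and -243 mm in the sorter's frame. These use an assumed centre height of 25 mm, which I did not measure.
- **Gate:** it still rested on its right stop. I judged this by eye from the pictures, not by measuring the tilt.
- **Other things on the bench:** the jar, vial, dish, brush and film tub looked unmoved in the final picture. The pin block and lens were outside that crop, and the arm never went low near them.
- **Robot:** it ended well clear at 0.29 m height, with force readings at noise level (about 1 N or less).

One measurement disagreed slightly: the wrist camera put the capsules 4–5 mm further left than the scene and side cameras. They were partly hidden in that view, and a later look at the rods put the finger within 1 mm of the rail's centre line.

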